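# Strip a clamp post into the parts tray

### The arm

A 6-joint arm with a two-finger parallel gripper is mounted at the origin on the work surface; the furniture and walls round the work are solid. World frame = base frame: x ahead of the robot, y to its left, z up, the work surface at z = 0. Lengths are in m, angles in rad, forces in N, time in s.
With the tool pointing down it reaches from about 0.35 to 0.85 m from the base axis. Payload 8.1 kg.
Tool frame: the origin (TCP) lies midway between the tips of the shut fingers; the grasp point (between the pads) lies 19 mm behind it (r.hold_point_z is the distance from the TCP to the grasp point, in m); z points along the fingers, y is the line along which they close (so a half turn about z gives the same grasp; the last joint's range is limited). The gripper opens to 93 mm and grips with 3 to 60 N. Pads are 15 mm wide; open, the fingers measure 128 mm over their backs; the gripper's body (75 mm by 188 mm) begins 65 mm behind the grasp point.
Start: joints at [1.162, 0.13, 1.488, -0, 1.523, -0.085], TCP at [0.191, 0.569, 0.219] pointing down, gripper open.
Joint ranges: [-2.96, 2.96], [-0.89, 2.26], [0.02, 2.5], [-1.34, 4.48], [0, 2.73], [-2.66, 2.66]. Speed limits (rad/s): [2.39, 2.39, 2.79, 3.14, 3.14, 3.14].

### API

Orientations are given as a unit quaternion [x, y, z, w].
In Python, from cell import r, optics gives the robot as it stands.
- The arm moves only by the tool drive_tool, never from a script. Its argument "increments" is a list of rows, each a list of 3 entries, a list of its own where there are three numbers: the turn, a rotation vector about the tool's x, y, z in degrees, then the shift along the tool's x, y, z in mm, then the finger opening in mm, from 0 to 93. A call has 1 to 12 rows; each row is the pose to reach, as a shift and turn from the pose commanded when the call began, along the tool's axes at that moment; what a row does not reach only later rows make up. A row lasts 1/10 s, in which the tool goes at most 50 mm and 8.59 degrees, less where a joint would pass 70% of its speed; a pose out of reach is approached as far as the arm can. A call with a gripper value outside its range is refused whole. The fingers move at their own pace and stop on an object; "grip_force" is the grip in N (left out, the last holds). Time passes only in rows, so rows that repeat a pose let the fingers close. It gives the time, the measured TCP pose, the force, the opening and the grip force at its end, in the units of the state.
- r.state(): the state, without advancing time (a new reading comes with each control period).
- optics.get_image(name): name is "side" or "top"; returns (picture, depth): 420x560x3 uint8, blue, green, red; 420x560 float32, m along the optical axis (not along the pixel's ray), 0 where there is no reading.
- optics.camera_model(name): a dict with "K" (3x3 intrinsics, pixels), "xyz" and "rotation" of the camera in the world. Camera axes: x right, y down, z forward; pixel columns grow to the right and rows downward; lengths in m; the calibration is good to about 2 mm. A picture is of the moment at which its call begins. camera_model takes no time and is no camera call.
- r.close_job(): hands the job in; it is judged then, once.
The state is a dict: "time_s": time; "q": joint angles; "qvel": joint speeds; "joint_efforts": joint torques, N m; "tcp_pos": TCP position; "tcp_rot": TCP orientation; "contact_force": force on the tool from outside, world axes, zero at the start; "torque": the same for the moment, N m; "grip_width": finger opening in m; "finger_force": force on a finger pad.
Only numpy, scipy, OpenCV 4.12 (cv2) and the standard library are available. Lean on these libraries where they do the work, as an engineer would, in place of code of your own. Each camera call takes 0.05 s, during which the arm holds its last target. There are 200 camera calls.

### The job

The clamp post on the bench has to be taken apart for cleaning. Take off the round thumb nut, then the spacer sleeve under it, then the channel bracket, strictly in that order and one at a time, and lay each part in the shallow metal parts tray before you take the next.

Things in the scene. Friction and masses are not known exactly. Their poses are not given: they have to be found in the camera images.
- nut_center (a point): Centre (half-way up) of the thumb nut on top of the clamp post: round knurled steel disc, 40 mm in diameter, 14 mm high, 13 mm bore, 60 g. Not threaded: it sits loosely on the smooth upright 8 mm stud that passes through all three parts (tip 10 mm above this centre) and lifts straight up. z is up. An identical spare nut lies on the bench, not part of the job.
- spacer_center (a point): Centre (half-way up) of the spacer on the post, right under the nut: upright round aluminium sleeve, 32 mm in diameter, 24 mm high, 13 mm bore, 50 g, standing loosely on the bracket round the stud, whose tip is 29 mm above this centre. Best pinched across the bracket's width, so that the fingertips pass beside it. z is up. An identical spare sleeve stands on the bench, not part of the job.
- bracket_center (a point): Mid-point of the channel bracket under the spacer: steel channel, open side down, 80 mm long (x axis), 26 mm wide (y), 18 mm high (z up), 100 g, resting loosely on a round boss; the stud through its middle ends 50 mm above this point. Pinch it across its width at mid length, fingers either side of the stud, and lift straight up. 36 mm below this point is a fixed foot plate, 90 x 70 mm.
- parts_tray: Shallow open aluminium tray, fixed to the bench, 120 mm (its x axis) by 180 mm (its y axis) outside, 20 mm high, walls and floor 3 mm thick, with a thin rolled rim. Origin at the centre of its underside, z up. The three parts fit side by side in it. It and the clamp post stand side by side, either one on the left.
Mind the look-alikes: they are no part of the job. What is shaped like the part that bears nut_center but red is not meant.

How it is judged:
On the way, in this order (a step that is already met when the one before it is completed fails the run):
1. the nut is in the tray while spacer and bracket are still on the post (x of nut_center in the frame of parts_tray between -0.057 and 0.057 m and y of nut_center in the frame of parts_tray between -0.087 and 0.087 m and z of nut_center in the frame of parts_tray below 0.06 m and distance of each of spacer_center, bracket_center from where it was at the start of the episode below 0.02 m), for 0.2 s.
2. the spacer is in the tray too, while the bracket is still on the post (x of nut_center in the frame of parts_tray between -0.057 and 0.057 m and y of nut_center in the frame of parts_tray between -0.087 and 0.087 m and z of each of nut_center, spacer_center in the frame of parts_tray below 0.06 m and x of spacer_center in the frame of parts_tray between -0.057 and 0.057 m and y of spacer_center in the frame of parts_tray between -0.087 and 0.087 m and distance of bracket_center from where it was at the start of the episode below 0.02 m), for 0.2 s.
3. the bracket is in the tray with them (x of nut_center in the frame of parts_tray between -0.057 and 0.057 m and y of nut_center in the frame of parts_tray between -0.087 and 0.087 m and z of each of nut_center, spacer_center, bracket_center in the frame of parts_tray below 0.06 m and x of spacer_center in the frame of parts_tray between -0.057 and 0.057 m and y of spacer_center in the frame of parts_tray between -0.087 and 0.087 m and x of bracket_center in the frame of parts_tray between -0.057 and 0.057 m and y of bracket_center in the frame of parts_tray between -0.087 and 0.087 m), for 0.2 s.
At the end, for the whole second after the job is handed in: Nut, spacer and bracket all lie in the parts tray (each centre within the tray's walls and no more than 60 mm above the tray's underside), released and at rest (all of step 3 and linear speed of each of thumb_nut, spacer, bracket below 0.03 m/s); the robot touches nothing.
It also fails if it takes over 67 s, if anything falls off the work surface, if the arm or the gripper's body presses on something with over 40 N, if the wrist force passes 120 N, or if a joint passes its speed limit or range.

## Working session

There is one attempt and no reset: what is moved stays moved. The work goes in short steps, Python scripts to look and compute and a tool call to move; the robot and the scene stay as the last step left them, time stands still between calls to the robot, and variables do not carry over. Pictures are saved under pics/ and viewed, at most 12 in all, crops included, and the job is handed in when it is done.

Besides the shell and the picture viewer there is one more tool, called after ">>>" as name(argument=value, ...) on one line, values as JSON. drive_tool: Moves the arm, as the interface text tells. Its arguments: {"type":"object","properties":{"increments":{"type":"array","items":{"type":"array"}},"grip_force":{"type":"number"}},"required":["increments"]}

```bash
mkdir -p pics; cat > h.py <<'E'
import numpy as np, cv2
from cell import r, optics
def grab(n,f=None):
    im,d=optics.get_image(n); c=optics.camera_model(n)
    np.savez(f'/tmp/{n}.npz',im=im,d=d,K=c['K'],t=c['xyz'],R=c['rotation'])
    if f: cv2.imwrite(f'pics/{f}.png',im)
    return im,d
def cam(n):
    c=optics.camera_model(n); R=np.array(c['rotation'])
    if R.shape!=(3,3):
        from scipy.spatial.transform import Rotation as Ro; R=Ro.from_quat(R).as_matrix()
    return np.array(c['K']),np.array(c['xyz']),R
def plane(n,u,v,z):
    K,t,R=cam(n); d=R@np.linalg.solve(K,[u,v,1]); return t+d*(z-t[2])/d[2]
def cloud(n,d):
    K,t,R=cam(n); v,u=np.indices(d.shape); p=np.linalg.inv(K)@np.stack([u.ravel(),v.ravel(),np.ones(u.size)])
    return ((R@(p*d.ravel())).T+t).reshape(*d.shape,3)
E
python3 - <<'E'
from h import *
for n in('top','side'):
    grab(n,n+'0'); K,t,R=cam(n); print(n,K.round(1).tolist(),t.round(3),R.round(3).tolist())
s=r.state(); print(s['time_s'],s['tcp_pos'],s['tcp_rot'],r.hold_point_z)
E
```

```text
top [[475.0, 0.0, 288.0], [0.0, 475.0, 211.2], [0.0, 0.0, 1.0]] [0.408 0.004 0.949] [[-0.0, -0.992, 0.124], [-1.0, -0.002, -0.013], [0.013, -0.124, -0.992]]
side [[515.8, 0.0, 274.2], [0.0, 515.8, 211.9], [0.0, 0.0, 1.0]] [ 0.26  -0.612  0.682] [[0.917, -0.267, 0.295], [-0.398, -0.616, 0.68], [-0.0, -0.741, -0.672]]
0.1 [0.19069046 0.56833357 0.21767571] [ 1.61186456e-01  9.86923608e-01 -8.24089809e-04 -2.00105547e-04] 0.0188
```

View pics/top0.png

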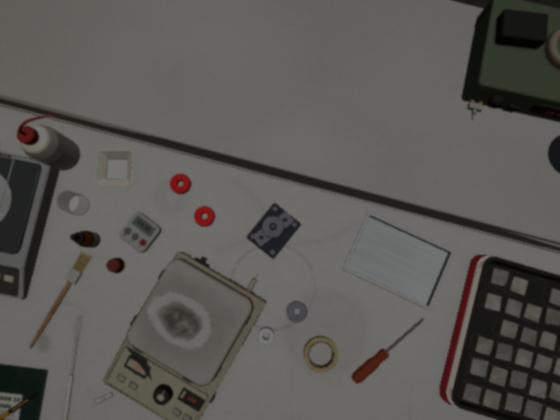

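View pics/side0.png

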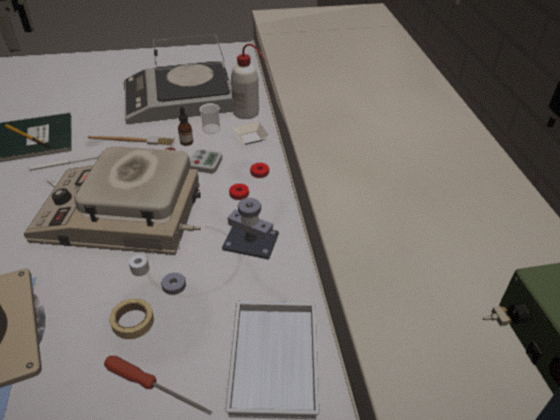

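Top view: the clamp post is at (273,228) with its nut on the stud, and the tray is at (397,260). Possible mix-ups:
- spare nut on the bench at (297,311)
- spare sleeve at (266,336)
- red rings at (180,183) and (204,216)
- tape roll at (320,352)

I choose the grey disc on the post (side view ~(250,206)). Next I'll check it in a close crop and measure.

```bash
python3 - <<'E'
from h import *
T=np.load('/tmp/top.npz');S=np.load('/tmp/side.npz')
a=cv2.resize(T['im'][190:280,230:330],None,fx=4,fy=4,interpolation=cv2.INTER_CUBIC)
b=cv2.resize(S['im'][185:265,210:290],None,fx=4.5,fy=4.5,interpolation=cv2.INTER_CUBIC)
h=np.zeros((360,760,3),np.uint8);h[:360,:400]=a;h[:360,400:]=b
cv2.imwrite('pics/crop.png',cv2.convertScaleAbs(h,alpha=1.8))
P=cloud('top',T['d'])
for u,v in [(273,226),(280,230),(258,217),(285,215),(265,250),(397,260),(297,305),(375,216),(448,252),(427,304),(344,267),(300,150),(380,170),(200,320),(320,340),(180,370)]: print((u,v),P[v,u].round(3))
sub=P[195:265,240:305]; z=sub[...,2]
for lo,hi in((.03,.047),(.047,.06),(.06,.075),(.075,.085),(.085,.095),(.095,.11),(.11,.14)):
    m=(z>lo)&(z<hi); print(lo,m.sum(),sub[m].mean(0).round(4) if m.sum() else '', sub[m].min(0).round(3) if m.sum() else '',sub[m].max(0).round(3) if m.sum() else '')
# tray mask
m=((P[...,2]<.04)&(P[...,2]>.012)).astype(np.uint8)
# rim
t=P[205:315,335:460]; k=(t[...,2]>.013)&(t[...,2]<.03)
pts=t[k][:,:2]; print(len(pts),cv2.minAreaRect((pts*1000).astype(np.float32)))
E
```

```text
(273, 226) [0.488 0.02  0.096]
(280, 230) [0.481 0.007 0.092]
(258, 217) [0.515 0.052 0.001]
(285, 215) [ 0.513 -0.002  0.055]
(265, 250) [0.448 0.037 0.008]
(397, 260) [ 0.429 -0.225  0.004]
(297, 305) [ 0.342 -0.026  0.012]
(375, 216) [ 0.514 -0.179  0.025]
(448, 252) [ 0.445 -0.326  0.009]
(427, 304) [ 0.343 -0.281  0.007]
(344, 267) [ 0.415 -0.117  0.02 ]
(300, 150) [ 0.628 -0.029  0.096]
(380, 170) [ 0.591 -0.176  0.096]
(200, 320) [0.324 0.144 0.112]
(320, 340) [ 0.277 -0.069  0.02 ]
(180, 370) [0.24  0.177 0.108]
0.03 8 [0.4805 0.0069 0.0417] [ 0.454 -0.018  0.036] [0.499 0.041 0.046]
0.047 316 [0.4857 0.0205 0.0548] [ 0.454 -0.019  0.048] [0.52  0.058 0.059]
0.06 8 [0.4887 0.0195 0.0664] [0.483 0.015 0.061] [0.494 0.026 0.075]
0.075 8 [0.4836 0.0179 0.0804] [0.469 0.009 0.075] [0.493 0.026 0.085]
0.085 336 [0.4869 0.0199 0.0922] [ 0.467 -0.     0.085] [0.507 0.04  0.095]
0.095 30 [0.4867 0.0182 0.0958] [0.468 0.003 0.095] [0.502 0.032 0.099]
0.11 0   
1201 ((436.8783264160156, -243.15530395507812), (234.4887237548828, 179.0771026611328), 74.86894226074219)
```

View pics/crop.png

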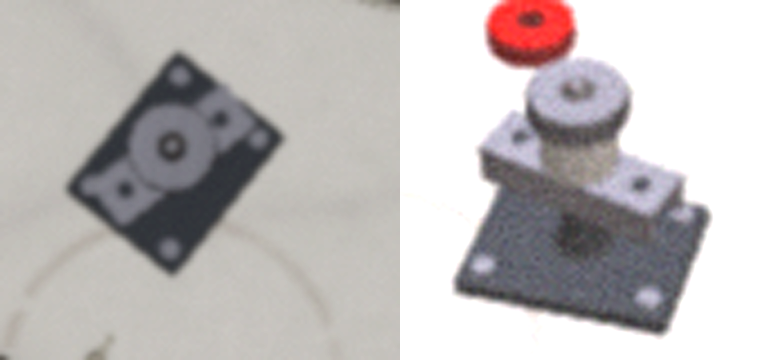

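The crop confirms it: grey nut on a light sleeve on the bracket, standing on the dark foot plate; the red ring lies separately on the bench. Now the tray frame, the bracket angle and the obstacles around the tray.

```bash
python3 - <<'E'
from h import *
T=np.load('/tmp/top.npz'); P=cloud('top',T['d'])
s=P[195:265,240:305]; k=(s[...,2]>.049)&(s[...,2]<.059)
p=(s[k][:,:2]*1000).astype(np.float32); c,w,a=cv2.minAreaRect(p); print('bracket',np.array(cv2.boxPoints((c,w,a))).round(0).tolist(),c,w)
q=p-p.mean(0); e=np.linalg.svd(q,full_matrices=False)[2][0]; print('ang',np.degrees(np.arctan2(e[1],e[0])))
# tray by corner pixels at rim z=.02 (seen) from bright-region contour
im=T['im']; g=cv2.cvtColor(im,cv2.COLOR_BGR2GRAY)
z=P[...,2]; m=np.zeros(z.shape,np.uint8); m[205:312,338:455]=((z>.013)&(z<.03))[205:312,338:455]
n,l,st,ce=cv2.connectedComponentsWithStats(cv2.dilate(m,np.ones((3,3),np.uint8))); i=1+st[1:,4].argmax(); print(st[i])
kk=(l==i)&(m>0); pp=(P[kk][:,:2]*1000).astype(np.float32); R=cv2.minAreaRect(pp); print('tray',R,cv2.boxPoints(R).round(0).tolist())
for y in (.05,0,-.1,-.2,-.3):
    b=(abs(P[...,1]-y)<.004)&(P[...,2]>.08)&(P[...,0]>.53); print('ledge x at y',y,P[b][:,0].min().round(3))
for v in(230,260,300,340):print(v,[(u,P[v,u].round(3).tolist()) for u in(455,465,475,490)])
E
```

```text
bracket [[453.0, 44.0], [501.0, -20.0], [521.0, -4.0], [473.0, 59.0]] (487.0159606933594, 19.64152717590332) (26.022531509399414, 79.81637573242188)
ang 126.802795
[ 342  211  114  100 1881]
tray ((428.673828125, -224.5330047607422), (186.35533142089844, 126.40943908691406), 64.96882629394531) [[332.0, -282.0], [447.0, -336.0], [525.0, -167.0], [411.0, -113.0]]
ledge x at y 0.05 0.604
ledge x at y 0 0.591
ledge x at y -0.1 0.565
ledge x at y -0.2 0.537
ledge x at y -0.3 0.53
230 [(455, [0.489, -0.344, 0.003]), (465, [0.489, -0.364, 0.003]), (475, [0.489, -0.383, 0.007]), (490, [0.486, -0.401, 0.034])]
260 [(455, [0.429, -0.342, 0.002]), (465, [0.429, -0.362, -0.0]), (475, [0.428, -0.371, 0.028]), (490, [0.427, -0.38, 0.075])]
300 [(455, [0.35, -0.339, -0.001]), (465, [0.352, -0.348, 0.028]), (475, [0.355, -0.349, 0.074]), (490, [0.356, -0.37, 0.089])]
340 [(455, [0.277, -0.325, 0.028]), (465, [0.284, -0.326, 0.077]), (475, [0.284, -0.344, 0.077]), (490, [0.286, -0.366, 0.089])]
```

```bash
cat >> h.py <<'E'
from scipy.spatial.transform import Rotation as Ro
def go(x,y,z,yaw):
    s=r.state(); R=Ro.from_quat(s['tcp_rot']); yw=np.radians(yaw)
    Y=np.array([np.cos(yw),np.sin(yw),0]); Z=np.array([0,0,-1.]); G=Ro.from_matrix(np.stack([np.cross(Y,Z),Y,Z],1))
    print('t',round(s['time_s'],2),'turn',np.degrees((R.inv()*G).as_rotvec()).round(2),'shift',(R.inv().apply(np.array([x,y,z])-s['tcp_pos'])*1000).round(1))
E
python3 -c "
from h import *
go(.487,.020,.2,36.8)"
```

```text
t 0.1 turn [-1.000e-01  2.000e-02  3.465e+01] shift [-455.4 -425.5   18.3]
```

>>> drive_tool(increments=[[[0,0,34.6],[-455,-425,18],93],[[0,0,34.6],[-455,-425,18],93],[[0,0,34.6],[-455,-425,18],93],[[0,0,34.6],[-455,-425,18],93],[[0,0,34.6],[-455,-425,18],93],[[0,0,34.6],[-455,-425,18],93],[[0,0,34.6],[-455,-425,18],93],[[0,0,34.6],[-455,-425,18],93],[[0,0,34.6],[-455,-425,18],93],[[0,0,34.6],[-455,-425,18],93],[[0,0,34.6],[-455,-425,18],93],[[0,0,34.6],[-455,-425,18],93]], grip_force=15)

```text
time_s: 1.3
tcp_pos: [0.4765, 0.0392, 0.2011]
tcp_rot: [0.448, 0.894, 0.0, -0.0]
contact_force: [1.6, 1.0, -1.2]
grip_width: 0.0929
finger_force: 0.0
```

>>> drive_tool(increments=[[[0,0,0],[0,0,0],93],[[0,0,0],[0,0,0],93]])

```text
time_s: 1.5
tcp_pos: [0.476, 0.0403, 0.2007]
tcp_rot: [0.449, 0.894, -0.0, -0.001]
contact_force: [-0.6, -0.2, -0.2]
grip_width: 0.0934
finger_force: 0.0
```

```bash
python3 -c "
from h import *
s=r.state();print(s['q'],s['tcp_pos'],s['tcp_rot'])
go(.487,.020,.2,36.8);go(.487,.020,.13,36.8);go(.487,.020,.073,36.8)
grab('side','side1')"
```

```text
[-2.32375099e-02 -1.96176184e-01  1.84028000e+00  3.20315485e-04
  1.49897316e+00 -6.63330021e-01] [0.47596088 0.04027232 0.20069716] [ 4.48747564e-01  8.93658239e-01 -1.73158639e-04 -7.39147835e-04]
t 1.5 turn [-0.06 -0.07 -0.13] shift [-22.9  -3.3   0.7]
t 1.5 turn [-0.06 -0.07 -0.13] shift [-22.9  -3.2  70.7]
t 1.5 turn [-0.06 -0.07 -0.13] shift [-23.   -3.1 127.7]
```

View pics/side1.png

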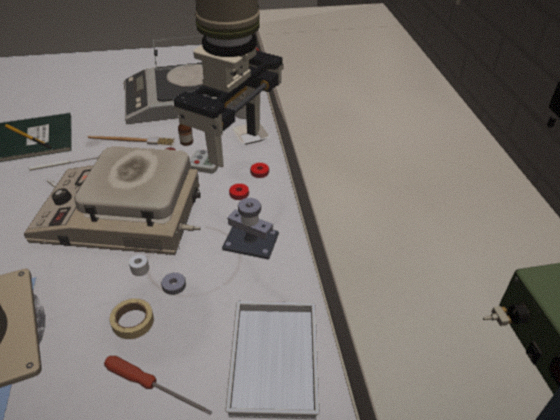

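The gripper is above and a little behind the post: fingertips at (215,168) and (253,135), nut at (250,206). Next I centre it and descend over the nut.

>>> drive_tool(increments=[[[0,0,0],[-23,-3,0],93],[[0,0,0],[-23,-3,35],93],[[0,0,0],[-23,-3,70],93],[[0,0,0],[-23,-3,70],93],[[0,0,0],[-23,-3,70],93]])

```text
time_s: 2.05
tcp_pos: [0.4867, 0.0224, 0.1314]
tcp_rot: [0.446, 0.895, -0.0, -0.001]
contact_force: [0.2, 0.5, 0.3]
grip_width: 0.0931
finger_force: 0.0
```

```bash
python3 -c "
from h import *
go(.487,.020,.073,36.8)
K,t,R=cam('side')
for p in ([.487,.02,.093],r.state()['tcp_pos']):
    q=K@(R.T@(np.array(p)-t)); print((q[:2]/q[2]).round(1))
im,d=grab('side'); a,_=grab('top')
K,t,R=cam('top')
for p in ([.487,.02,.093],r.state()['tcp_pos']):
    q=K@(R.T@(np.array(p)-t)); print((q[:2]/q[2]).round(1))
h=np.hstack([cv2.resize(im[110:260,180:310],(390,450)),cv2.resize(a[150:300,200:330],(390,450))])
cv2.imwrite('pics/s2.png',cv2.convertScaleAbs(h,alpha=1.7))"
```

```text
t 2.05 turn [-0.07 -0.07  0.17] shift [-2.2 -1.1 58.4]
[249.2 203.8]
[247.7 185.9]
[272.8 226.6]
[271.3 223.5]
```

View pics/s2.png

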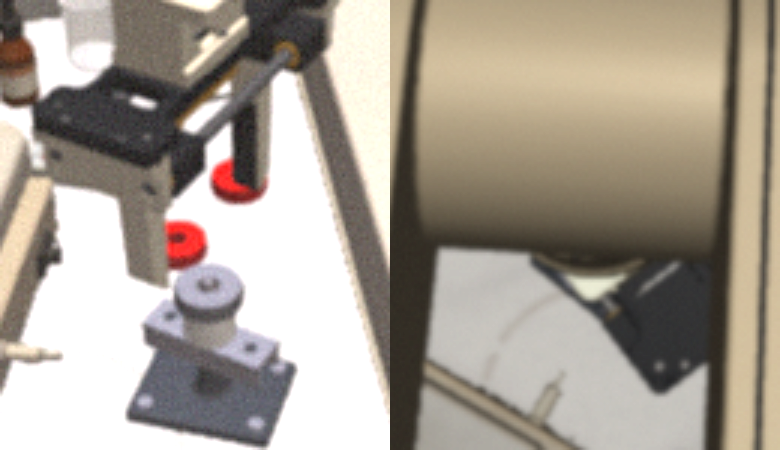

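Left half: the fingertips at (150,283) and (250,185) straddle the nut at (208,280), well centred. Descending to grip it.

>>> drive_tool(increments=[[[0,0,0],[-2,-1,30],70],[[0,0,0],[-2,-1,58],60],[[0,0,0],[-2,-1,58],50],[[0,0,0],[-2,-1,58],42],[[0,0,0],[-2,-1,58],34],[[0,0,0],[-2,-1,58],34],[[0,0,0],[-2,-1,58],34],[[0,0,0],[-2,-1,58],34]])

```text
time_s: 2.95
tcp_pos: [0.4889, 0.0188, 0.0745]
tcp_rot: [0.447, 0.894, 0.0, 0.001]
contact_force: [-0.5, 0.1, 5.9]
grip_width: 0.0393
finger_force: 15.0
```

>>> drive_tool(increments=[[[0,0,0],[0,0,-15],34],[[0,0,0],[0,0,-35],34],[[0,0,0],[0,0,-65],34],[[0,0,0],[0,0,-95],34],[[0,0,0],[0,0,-95],34],[[0,0,0],[0,0,-95],34]], grip_force=20)

```text
time_s: 3.55
tcp_pos: [0.4884, 0.0188, 0.1689]
tcp_rot: [0.447, 0.894, 0.0, 0.001]
contact_force: [0.3, 0.2, -1.3]
grip_width: 0.0396
finger_force: 20.0
```

```bash
python3 -c "
from h import *
im,d=grab('side'); cv2.imwrite('pics/s3.png',cv2.convertScaleAbs(cv2.resize(im[90:260,170:320],(600,600)),alpha=1.7))
go(.4463,-.2459,.17,65)"
```

```text
t 3.6 turn [-2.000e-02 -3.000e-02 -2.815e+01] shift [-187.1 -191.8   -2.3]
```

View pics/s3.png

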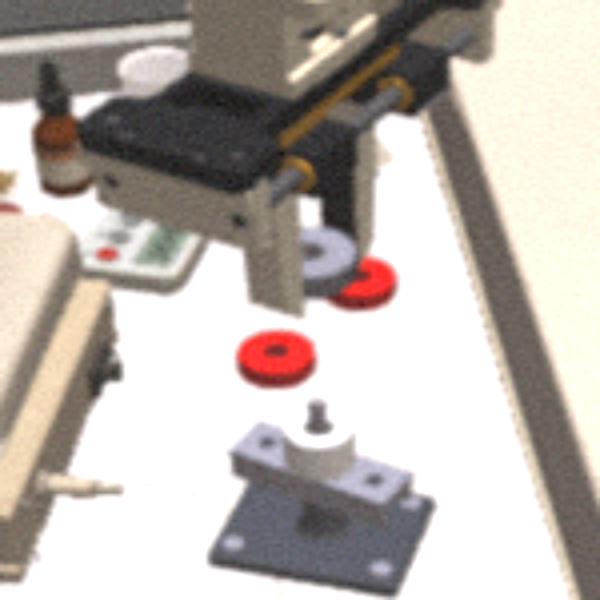

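The nut (320,255) is held level; the spacer and bracket stay on the post at (320,455). Carrying the nut to the tray.

>>> drive_tool(increments=[[[0,0,-28],[-187,-192,-2],34],[[0,0,-28],[-187,-192,-2],34],[[0,0,-28],[-187,-192,-2],34],[[0,0,-28],[-187,-192,-2],34],[[0,0,-28],[-187,-192,-2],34],[[0,0,-28],[-187,-192,-2],34],[[0,0,-28],[-187,-192,-2],34],[[0,0,-28],[-187,-192,-2],34],[[0,0,-28],[-187,-192,-2],34]])

```text
time_s: 4.5
tcp_pos: [0.446, -0.2446, 0.1691]
tcp_rot: [0.217, 0.976, 0.001, -0.001]
contact_force: [-0.3, 0.5, -1.0]
grip_width: 0.0389
finger_force: 20.0
```

```bash
python3 -c "
from h import *
go(.4463,-.2459,.03,65);go(.4463,-.2459,.011,65)"
```

```text
t 4.5 turn [ 0.05 -0.12 -0.12] shift [ -1.1  -1.2 139.1]
t 4.5 turn [ 0.05 -0.12 -0.12] shift [ -1.1  -1.2 158.1]
```

>>> drive_tool(increments=[[[0,0,0],[-1,-1,45],34],[[0,0,0],[-1,-1,90],34],[[0,0,0],[-1,-1,125],34],[[0,0,0],[-1,-1,145],34],[[0,0,0],[-1,-1,157],34],[[0,0,0],[-1,-1,157],34],[[0,0,0],[-1,-1,157],47],[[0,0,0],[-1,-1,157],47],[[0,0,0],[-1,-1,157],47]])

```text
time_s: 5.4
tcp_pos: [0.4481, -0.248, 0.015]
tcp_rot: [0.218, 0.976, -0.001, 0.001]
contact_force: [-0.0, -1.0, -0.3]
grip_width: 0.047
finger_force: 0.0
```

>>> drive_tool(increments=[[[0,0,0],[0,0,0],47],[[0,0,0],[0,0,-30],47],[[0,0,0],[0,0,-75],50],[[0,0,0],[0,0,-120],70],[[0,0,0],[0,0,-160],80],[[0,0,0],[0,0,-160],80],[[0,0,0],[0,0,-160],80]])

```text
time_s: 6.1
tcp_pos: [0.4478, -0.2479, 0.175]
tcp_rot: [0.218, 0.976, -0.001, 0.002]
contact_force: [-1.1, -0.1, -0.5]
grip_width: 0.0772
finger_force: 0.0
```

```bash
python3 -c "
from h import *
im,d=grab('side','s4'); P=cloud('side',d)
s=P[195:230,225:275]; k=(s[...,2]>.075)&(s[...,2]<.083); print('spacer top',s[k].mean(0),s[k].min(0),s[k].max(0),k.sum())
go(.4875,.0195,.17,36.8)"
```

```text
spacer top [0.4859404  0.01720011 0.07800267] [0.47161687 0.00363973 0.07507375] [0.50219235 0.03605942 0.08287228] 157
t 6.15 turn [0.000e+00 2.000e-02 2.804e+01] shift [ 76.6 258.8   3.1]
```

View pics/s4.png

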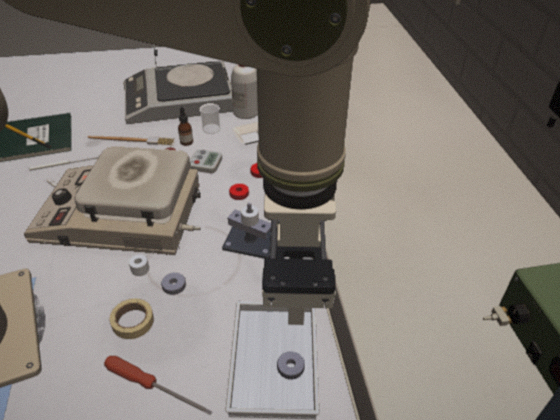

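The nut lies flat in the tray at (291,364); the spacer is still on the post at (250,215). Back to the post.

>>> drive_tool(increments=[[[0,0,28],[77,259,3],75],[[0,0,28],[77,259,3],75],[[0,0,28],[77,259,3],75],[[0,0,28],[77,259,3],75],[[0,0,28],[77,259,3],75],[[0,0,28],[77,259,3],75],[[0,0,28],[77,259,3],75],[[0,0,28],[77,259,3],75],[[0,0,28],[77,259,3],75]])

```text
time_s: 7.05
tcp_pos: [0.4865, 0.0191, 0.1691]
tcp_rot: [0.448, 0.894, -0.001, -0.001]
contact_force: [0.0, -1.0, -1.5]
grip_width: 0.0752
finger_force: 0.0
```

```bash
python3 -c "
from h import *
go(.487,.0195,.17,36.8);go(.487,.0195,.053,36.8)"
```

```text
t 7.05 turn [-0.11 -0.06  0.02] shift [ 0.1  0.6 -0.9]
t 7.05 turn [-0.11 -0.06  0.02] shift [-1.000e-01  9.000e-01  1.161e+02]
```

>>> drive_tool(increments=[[[0,0,0],[0,1,45],65],[[0,0,0],[0,1,85],60],[[0,0,0],[0,1,115],50],[[0,0,0],[0,1,115],42],[[0,0,0],[0,1,115],36],[[0,0,0],[0,1,115],28],[[0,0,0],[0,1,115],28],[[0,0,0],[0,1,115],28],[[0,0,0],[0,1,115],28]], grip_force=15)

```text
time_s: 7.95
tcp_pos: [0.4899, 0.0201, 0.0575]
tcp_rot: [0.447, 0.894, 0.0, 0.002]
contact_force: [-1.3, -1.6, 7.2]
grip_width: 0.031
finger_force: 15.0
```

>>> drive_tool(increments=[[[0,0,0],[0,0,-10],28],[[0,0,0],[0,0,-30],28],[[0,0,0],[0,0,-60],28],[[0,0,0],[0,0,-90],28],[[0,0,0],[0,0,-120],28],[[0,0,0],[0,0,-120],28]], grip_force=20)

```text
time_s: 8.55
tcp_pos: [0.4911, 0.0205, 0.1814]
tcp_rot: [0.447, 0.894, 0.002, 0.004]
contact_force: [0.5, -0.1, -0.2]
grip_width: 0.031
finger_force: 20.0
```

```bash
python3 -c "
from h import *
im,d=grab('side'); cv2.imwrite('pics/s5.png',cv2.convertScaleAbs(cv2.resize(im[90:260,170:320],(600,600)),alpha=1.7))
go(.3982,-.2236,.17,65)"
```

```text
t 8.6 turn [  0.2    0.27 -28.14] shift [-140.3 -219.9    8.3]
```

View pics/s5.png

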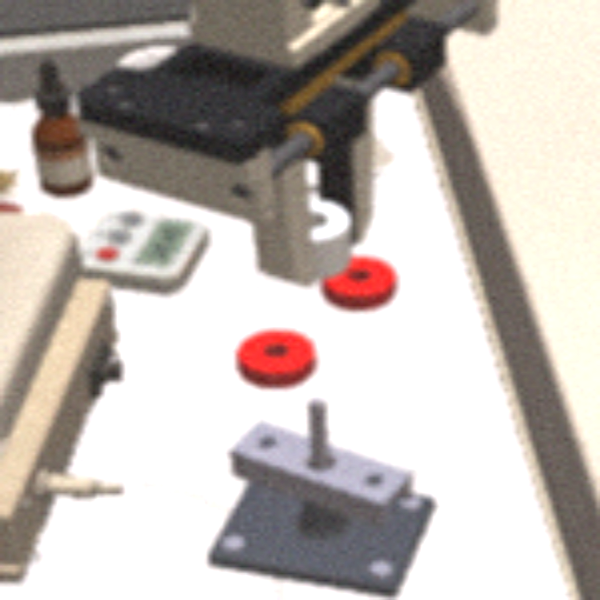

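The spacer (325,235) is held upright; the bracket rests on the boss at (320,470). Carrying it to the tray, left of the nut.

>>> drive_tool(increments=[[[0,0,-28],[-140,-220,5],28],[[0,0,-28],[-140,-220,5],28],[[0,0,-28],[-140,-220,5],28],[[0,0,-28],[-140,-220,5],28],[[0,0,-28],[-140,-220,5],28],[[0,0,-28],[-140,-220,5],28],[[0,0,-28],[-140,-220,5],28],[[0,0,-28],[-140,-220,5],28],[[0,0,-28],[-140,-220,5],28]])

```text
time_s: 9.5
tcp_pos: [0.396, -0.2223, 0.1697]
tcp_rot: [0.217, 0.976, 0.0, -0.0]
contact_force: [0.7, -0.1, -0.1]
grip_width: 0.0308
finger_force: 20.0
```

```bash
python3 -c "
from h import *
go(.3982,-.2236,.012,65)"
```

```text
t 9.5 turn [ 0.04 -0.06 -0.11] shift [ -2.7  -0.4 157.7]
```

>>> drive_tool(increments=[[[0,0,0],[-3,0,45],28],[[0,0,0],[-3,0,90],28],[[0,0,0],[-3,0,125],28],[[0,0,0],[-3,0,145],28],[[0,0,0],[-3,0,155],28],[[0,0,0],[-3,0,160],28],[[0,0,0],[-3,0,160],28]])

```text
time_s: 10.2
tcp_pos: [0.3993, -0.2243, 0.0106]
tcp_rot: [0.217, 0.976, -0.0, 0.0]
contact_force: [-0.7, 0.9, -1.2]
grip_width: 0.0309
finger_force: 20.0
```

>>> drive_tool(increments=[[[0,0,0],[0,0,3],28],[[0,0,0],[0,0,3],28],[[0,0,0],[0,0,3],33],[[0,0,0],[0,0,3],36],[[0,0,0],[0,0,3],40],[[0,0,0],[0,0,3],40],[[0,0,0],[0,0,-20],40],[[0,0,0],[0,0,-60],42],[[0,0,0],[0,0,-110],60],[[0,0,0],[0,0,-160],70],[[0,0,0],[0,0,-160],70],[[0,0,0],[0,0,-160],70]])

```text
time_s: 11.4
tcp_pos: [0.3997, -0.2255, 0.172]
tcp_rot: [0.218, 0.976, -0.001, 0.002]
contact_force: [0.7, 0.7, -0.6]
grip_width: 0.0679
finger_force: 0.0
```

```bash
python3 -c "
from h import *
im,d=grab('side','s6'); P=cloud('side',d)
s=P[195:250,215:285]; k=(s[...,2]>.049)&(s[...,2]<.059); p=s[k][:,:2].astype(np.float32)*1000; print('bracket',len(p),cv2.minAreaRect(p))
go(.487,.0195,.17,36.8)"
```

```text
bracket 4 ((516.07421875, -7.466635704040527), (5.147819995880127, 0.026900678873062134), 66.85346221923828)
t 11.45 turn [-0.000e+00  2.000e-02  2.804e+01] shift [ 23.9 258.6   0. ]
```

View pics/s6.png

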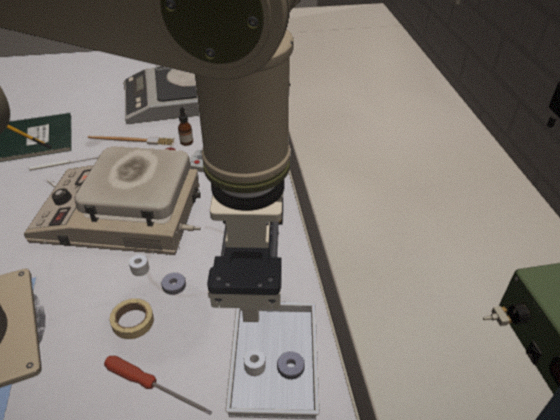

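The spacer stands at (254,362) beside the nut at (291,364) in the tray. Now the bracket.

>>> drive_tool(increments=[[[0,0,28],[24,259,0],70],[[0,0,28],[24,259,0],70],[[0,0,28],[24,259,0],70],[[0,0,28],[24,259,0],70],[[0,0,28],[24,259,0],70],[[0,0,28],[24,259,0],70],[[0,0,28],[24,259,0],70],[[0,0,28],[24,259,0],70],[[0,0,28],[24,259,0],70]])

```text
time_s: 12.35
tcp_pos: [0.486, 0.0192, 0.1688]
tcp_rot: [0.448, 0.894, -0.001, -0.001]
contact_force: [-0.2, 0.2, -0.2]
grip_width: 0.0697
finger_force: 0.0
```

```bash
python3 -c "
from h import *
im,d=grab('side'); P=cloud('side',d)
s=P[195:250,215:285]; k=(s[...,2]>.049)&(s[...,2]<.06); p=s[k][:,:2].astype(np.float32)*1000; print('bracket',len(p),cv2.minAreaRect(p))
go(.487,.0195,.033,36.8)"
```

```text
bracket 518 ((487.58233642578125, 20.46015167236328), (29.901123046875, 80.3703384399414), 36.24965286254883)
t 12.4 turn [-0.1  -0.06 -0.02] shift [ -0.2   1.2 136.2]
```

>>> drive_tool(increments=[[[0,0,0],[0,1,45],60],[[0,0,0],[0,1,85],55],[[0,0,0],[0,1,120],50],[[0,0,0],[0,1,138],45],[[0,0,0],[0,1,138],36],[[0,0,0],[0,1,138],28],[[0,0,0],[0,1,138],22],[[0,0,0],[0,1,138],22],[[0,0,0],[0,1,138],22],[[0,0,0],[0,1,138],22]], grip_force=25)

```text
time_s: 13.4
tcp_pos: [0.4893, 0.0202, 0.034]
tcp_rot: [0.447, 0.894, 0.0, 0.001]
contact_force: [-0.2, -1.7, 6.5]
grip_width: 0.0256
finger_force: 25.0
```

>>> drive_tool(increments=[[[0,0,0],[0,0,-10],22],[[0,0,0],[0,0,-30],22],[[0,0,0],[0,0,-60],22],[[0,0,0],[0,0,-90],22],[[0,0,0],[0,0,-120],22],[[0,0,0],[0,0,-140],22],[[0,0,0],[0,0,-140],22]])

```text
time_s: 14.1
tcp_pos: [0.4901, 0.0206, 0.1765]
tcp_rot: [0.447, 0.894, 0.001, 0.003]
contact_force: [-0.2, -0.7, -0.7]
grip_width: 0.0254
finger_force: 25.0
```

```bash
python3 -c "
from h import *
im,d=grab('side'); cv2.imwrite('pics/s7.png',cv2.convertScaleAbs(cv2.resize(im[90:260,170:320],(600,600)),alpha=1.7))
go(.4499,-.1792,.17,65)"
```

```text
t 14.15 turn [  0.13   0.17 -28.14] shift [-136.4 -151.1    4. ]
```

View pics/s7.png

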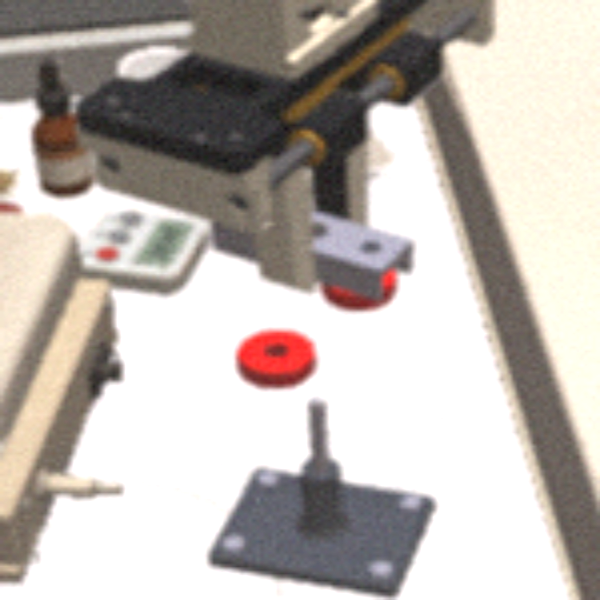

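The bracket (310,245) is held level and the post is bare. To the tray's free half.

>>> drive_tool(increments=[[[0,0,-28],[-136,-151,4],22],[[0,0,-28],[-136,-151,4],22],[[0,0,-28],[-136,-151,4],22],[[0,0,-28],[-136,-151,4],22],[[0,0,-28],[-136,-151,4],22],[[0,0,-28],[-136,-151,4],22],[[0,0,-28],[-136,-151,4],22],[[0,0,-28],[-136,-151,4],22]])

```text
time_s: 14.95
tcp_pos: [0.4483, -0.1776, 0.1673]
tcp_rot: [0.217, 0.976, 0.0, -0.001]
contact_force: [-0.3, 0.0, -2.3]
grip_width: 0.0257
finger_force: 25.0
```

```bash
python3 -c "
from h import *
go(.4499,-.1792,.011,65)"
```

```text
t 14.95 turn [ 0.03 -0.1  -0.12] shift [ -2.4  -0.8 156.3]
```

>>> drive_tool(increments=[[[0,0,0],[-2,-1,45],22],[[0,0,0],[-2,-1,90],22],[[0,0,0],[-2,-1,125],22],[[0,0,0],[-2,-1,145],22],[[0,0,0],[-2,-1,156],22],[[0,0,0],[-2,-1,157],22],[[0,0,0],[-2,-1,157],22]])

```text
time_s: 15.65
tcp_pos: [0.4508, -0.1804, 0.0122]
tcp_rot: [0.217, 0.976, -0.0, 0.001]
contact_force: [0.7, 0.9, -0.8]
grip_width: 0.0259
finger_force: 25.0
```

>>> drive_tool(increments=[[[0,0,0],[0,0,0],28],[[0,0,0],[0,0,0],31],[[0,0,0],[0,0,0],32],[[0,0,0],[0,0,0],32],[[0,0,0],[0,0,-20],32],[[0,0,0],[0,0,-60],32],[[0,0,0],[0,0,-110],40],[[0,0,0],[0,0,-160],60],[[0,0,0],[0,0,-160],60],[[0,0,0],[0,0,-160],60]])

```text
time_s: 16.65
tcp_pos: [0.4511, -0.1813, 0.1732]
tcp_rot: [0.218, 0.976, -0.001, 0.002]
contact_force: [0.3, 0.2, -0.3]
grip_width: 0.0584
finger_force: 0.0
```

```bash
python3 -c "
from h import *
im,d=grab('side','s8')"
```

```text
(no output)
```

View pics/s8.png

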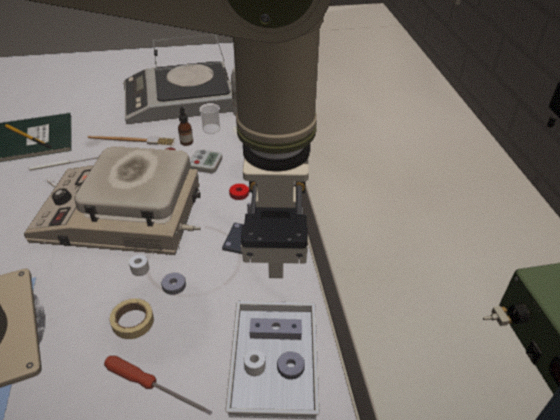

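All three parts lie in the tray: bracket (275,328), spacer (254,362), nut (291,364). The gripper is clear of them.

```bash
python3 -c "
from cell import r
print(r.close_job())"
```

```text
the job is handed in; nothing more can be done
None
```

The nut, spacer and bracket were taken off in that order and laid side by side in the parts tray, and the job was handed in after about 17 s on the robot's clock; no verdict was shown.

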